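# Seat an LED bar in the soldering jig

### The job

Without lifting it, push the skewed LED bar at two points until it lies flush along the whole of the jig's dark steel rail, and hold it pressed home there for a second with a steady, light push of about 8 newtons. Then slide it along the rail up to the orange end stop, hold its end against that with the same push, and leave it lying flush against both. Never drive it into the rail or the stop with more than 25 newtons, and leave the tools around the jig where they are.

Things in the scene. Friction and masses are not known exactly. Their poses are not given: they have to be found in the camera images.
- jig: Fixed white base plate of the soldering jig, lying on the bench, 200 (x) x 410 (y) x 6 mm thick; top face at 6 mm above the bench. Origin: centre of its underside. Its x axis points towards the rail, its y axis runs along the rail. The jig stands at a different place and yaw each time; rail, stop and block are screwed to it and share its yaw.
- rail: Fixed straight dark steel rail on the far (+x) side of the plate, 20 (x) x 360 (y) x 24 mm high, rigid. Origin: centre of its underside, 6 mm above the bench. The bar's resting face is its -x face, 10 mm from the origin.
- stop: Fixed orange end stop on the plate, a block 60 (x) x 16 (y) x 24 mm high, rigid. Origin: centre of its underside, 6 mm above the bench. It is at the left (+y) or the right (-y) end of the jig, 168 mm from the middle of the rail, and its inner face lies 8 mm from its origin. Its rail-side end is 5 mm clear of the rail face.
- block: Fixed black end block of the same size as the orange stop, at the opposite end of the jig; not to be used as the stop. The inner faces of the two are 320 mm apart.
- bar: Loose aluminium LED bar with blue board and yellow LEDs on top, 40 (x) x 220 (y) x 18 mm high (LEDs 3 mm more), 0.14-0.28 kg, lying on the plate askew by up to 0.22 rad. Origin: centre of its underside. y is its long axis (ends at +-110 mm); +x face looks to the rail. Smooth: friction 0.2-0.3; slides under 0.3 to 1 N, and a push loses up to 2 N in friction before it reaches rail or stop.
- bar_left (a point): Point on the bar's rail-side face at its +y end (20, 110, 9 mm from the bar's origin).
- bar_right (a point): Point on the bar's rail-side face at its -y end (20, -110, 9 mm from the bar's origin).
- pliers: Bystander: loose pliers with blue handles, about 140 x 62 x 16 mm, lying right of the jig. Origin: on the bench near the pivot.
- spool: Bystander: loose upright solder spool, 60 mm diameter, 36 mm high, left of the jig. Origin: centre of its underside.
- holder: Bystander: loose wooden block 90 x 50 x 22 mm with a small blue circuit board standing in it up to 57 mm high, right of the jig. Origin: centre of its underside.
Mind the look-alikes: they are no part of the job. Leave any green or pink look-alike of the bar alone.

How it is judged (in metres and radians):
On the way, in this order (a step that is already met when the one before it is completed fails the run):
1. the bar lies flush along the rail (both ends within 1.5 mm) and is pressed against it steadily with 4.5 to 11 N for 0.4 s (x of each of bar_left, bar_right in the frame of rail above -0.0115 m and contact force between bar and rail between 4.5 and 11 N), for 0.4 s.
2. still along the rail (both ends within 10 mm), the bar's end is against the orange stop (within 1.5 mm) and pressed on it steadily with 4.5 to 11 N for 0.4 s (x of each of bar_left, bar_right in the frame of rail above -0.02 m and y of bar in the frame of stop between -0.1195 and 0.1195 m and contact force between bar and stop between 4.5 and 11 N), for 0.4 s.
At the end, for the whole second after the job is handed in: The bar lies flat on the plate at rest, both ends of its long face within 1.5 mm of the rail and its end face within 1.5 mm of the orange stop (x of each of bar_left, bar_right in the frame of rail above -0.0115 m and y of bar in the frame of stop between -0.1195 and 0.1195 m and height (world z) of bar below 0.0085 m and angle between bar's own z axis and vertical below 0.03 rad and linear speed of bar below 0.01 m/s and angular speed of bar below 0.05 rad/s); the robot touches nothing.
It fails at once if the bar is pressed against the rail or the orange stop with more than 25 N (contact force between bar and rail above 25 N or contact force between bar and stop above 25 N).
It fails at once if the bar is lifted off the plate by more than 10 mm (height (world z) of bar above 0.016 m).
It fails at once if the pliers, the spool or the board holder is moved by more than 10 mm (distance of any of pliers, spool, holder from where it was at the start of the episode above 0.01 m).
It also fails if it takes over 72 s, if anything falls off the work surface, if the arm or the gripper's body presses on something with over 40 N, if the wrist force passes 120 N, or if a joint passes its speed limit or range.

### The arm

A 6-joint arm with a two-finger parallel gripper is mounted at the origin on the work surface. World frame = base frame: x ahead of the robot, y to its left, z up, the work surface at z = 0. Lengths are in mm, angles in rad, forces in N, time in s.
With the tool pointing down it reaches from about 350 to 975 mm from the base axis. Payload 7.1 kg.
Tool frame: the origin (TCP) lies on the centre line of the jaws, within the pads' length; the fingertips stand 8 mm ahead of it and the grasp point (between the pads) lies 11 mm behind it; z points along the fingers, x is the direction in which the jaws open and shut, and the axes are right-handed (so a half turn about z gives the same grasp; the last joint's range is limited). The gripper opens to 88 mm and grips with 3 to 60 N. Pads are 20 mm wide; open, the fingers measure 115 mm over their backs; the gripper's body (75 mm by 178 mm) begins 61 mm behind the grasp point.
Start: joints at [-1.251, 0.423, 1.63, -0, 1.089, -0.019], TCP at [207.739, -589.448, 230.675] pointing down, gripper open.
Joint ranges: [-3, 3], [-0.9, 2.11], [0.09, 2.58], [-1.31, 4.45], [0.11, 2.69], [-2.54, 2.54]. Speed limits (rad/s): [2.39, 2.39, 3.01, 3.14, 3.14, 3.14].

### API

Orientations are given as a rotation vector (axis times angle).
In Python, from workcell import ctrl gives the robot as it stands.
- The arm moves only by the shell command python3 -m handwheel 'ROWS'. ROWS is JSON, a list of rows, each a list of 3 entries, a list of its own where there are three numbers: the turn, a rotation vector about the tool's x, y, z in rad, then the shift along the tool's x, y, z in mm, then the opening, from 0 (shut) to 1 (fully open). In form: [[[ax, ay, az], [tx, ty, tz], jaw], ...]. A call has exactly 10 rows; each row shifts and turns the pose as measured when the row begins, along the tool's axes as they then stand; what a row does not reach is not made up. A row lasts 1/12 s, in which the tool goes at most 41.7 mm and 7.16 degrees, less where a joint would pass 70% of its speed; a pose out of reach is approached as far as the arm can. A call with a gripper value outside its range is refused whole. The fingers move at their own pace and stop on an object; the grip force is fixed at half the most. Time passes only in rows, so rows that do not move let the fingers close, or fill a call up. It gives the time, the measured TCP pose, the force and the opening at its end, in the units of the state.
- ctrl.get_obs(): the state, without advancing time (a new reading comes with each control period).
- ctrl.get_image(name): name is "scene" or "top"; returns a dict with "pixels" (420x560x3 uint8, red, green, blue), "camera_matrix" (3x3 intrinsics, pixels), "rvec" (rotation vector, rad) and "tvec" (3), from world to camera coordinates, as OpenCV has them. Camera axes: x right, y down, z forward; pixel columns grow to the right and rows downward; lengths in mm; the calibration is good to about 2 mm. A picture is of the moment at which its call begins. There is no depth.
- ctrl.close_job(): hands the job in, once; it reports no verdict.
Trained networks look in a picture, given as the dict that the camera call returned (one of the last four; its "shot" number tells which), for a name from the list of things; names that differ only in an ending like _2 or _b are one class to them, and where a whole thing is asked for, a point or a joint stands for the part that bears it (a point fixed in the world has none). Each returns a list of dicts, best first, with "score" (0 to 1); they miss things now and then, are a little off and sometimes report something else, mostly with a low value. They report only what shows in the picture. A call takes as long as a camera call. They do not tell look-alikes from the thing itself.
- ctrl.look_for(picture, query): "position" ([x, y, z] in mm, in the coordinates of the camera as it stood for that picture, good to about 4 mm: the middle of the surface that is visible of it).
- ctrl.spot_point(picture, query): "position" ([x, y, z] in mm, in the coordinates of the camera as it stood for that picture, good to about 4 mm: a listed point, or the origin of a listed thing).
The state is a dict: "t": time; "qpos": joint angles; "qvel": joint speeds; "joint_torque": joint torques, N m; "ee_pos": TCP position; "orientation": TCP orientation; "ft_force": force on the tool from outside, world axes, zero at the start; "moment": the same for the moment, N m; "width": finger opening in mm.
Only numpy, scipy, OpenCV 4.12 (cv2) and the standard library are available. Lean on these libraries where they do the work, as an engineer would, in place of code of your own. Each camera call takes 0.05 s, during which the arm holds its last target.

## Working session

There is one attempt and no reset: what is moved stays moved. The work goes in short steps, Python scripts to look and compute and a shell command to move; the robot and the scene stay as the last step left them, time stands still between calls to the robot, and variables do not carry over. Pictures are saved under pics/ and viewed, and the job is handed in when it is done.

```bash
ls; mkdir -p pics
python3 - <<'E'
from workcell import ctrl
import cv2
o=ctrl.get_obs(); print(o)
for n in ("scene","top"):
    p=ctrl.get_image(n); cv2.imwrite(f"pics/{n}0.png",p["pixels"][:,:,::-1]); print(n,p["camera_matrix"],p["rvec"],p["tvec"],p.get("shot"))
E
```

```text
pics
{'t': 0.0, 'qpos': array([-1.25099542e+00,  4.23841181e-01,  1.63064880e+00, -1.16366095e-05,
        1.08859709e+00, -1.90366140e-02]), 'qvel': array([-0.00038532, -0.00068752, -0.00096773,  0.00042098, -0.00043592,
        0.00103587]), 'joint_torque': array([-2.66780371e-03, -5.44642210e+01, -2.73672599e+01,  6.42657629e-02,
        2.27330031e-02, -1.20868517e-04]), 'ee_pos': array([ 207.57994829, -588.96805937,  229.91765827]), 'orientation': array([-2.56348065e+00,  1.81456627e+00,  1.89889702e-03]), 'ft_force': array([-0.69696191, -0.33884794, -0.34608806]), 'moment': array([-0.00235017,  0.0263859 , -0.01147095]), 'width': 87.81773628203868}
scene [[430.80007455   0.         281.80783448]
 [  0.         430.80007455 208.74362822]
 [  0.           0.           1.        ]] [ 2.2389601   0.92512067 -0.36061706] [-342.94326239 -211.19008436 1490.81598638] 1
top [[510.62220487   0.         280.2620604 ]
 [  0.         510.62220487 213.03305155]
 [  0.           0.           1.        ]] [ 2.14054388 -2.13071521  0.17670278] [  31.97578849  458.34537835 1478.44159377] 2
```

View pics/scene0.png

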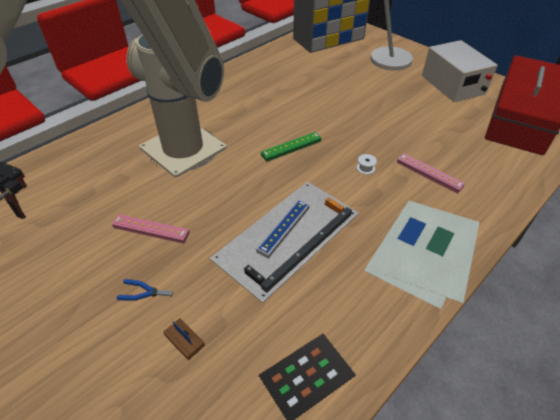

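View pics/top0.png

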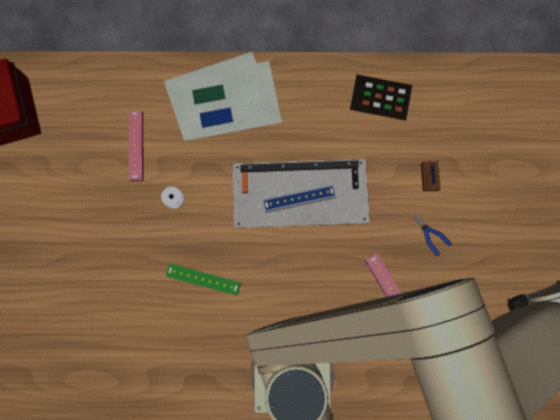

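The top view shows the jig plate at about (233–368, 160–227), the rail along its upper edge, the orange stop at (245,182) and the black block at (355,177). The only blue bar is at (300,199). The look-alikes are pink at (136,146) and (383,275), and green at (203,279). Next I'll take a crop and measure.

```bash
cat > h.py <<'E'
from workcell import ctrl
import cv2, numpy as np
def ray(p,uv,z):
    R=cv2.Rodrigues(np.array(p["rvec"]))[0]; t=np.array(p["tvec"]); K=p["camera_matrix"]
    d=R.T@np.linalg.inv(K)@np.array([uv[0],uv[1],1.]); c=-R.T@t
    return c+d*(z-c[2])/d[2]
def w(p,x):
    R=cv2.Rodrigues(np.array(p["rvec"]))[0]; return R.T@(np.array(x)-np.array(p["tvec"]))
E
python3 - <<'E'
from h import *
for n in ("top","scene"):
    p=ctrl.get_image(n)
    for q in ("jig","rail","stop","block","bar","bar_left","bar_right","holder","pliers","spool"):
        for r in ctrl.spot_point(p,q)[:4]:
            print(n,q,round(r["score"],2),w(p,r["position"]).round(1))
    if n=="top":
        im=p["pixels"][:,:,::-1]; c=im[150:240,222:382]
        cv2.imwrite("pics/crop.png",cv2.resize(c,None,fx=5,fy=5,interpolation=cv2.INTER_CUBIC))
        hsv=cv2.cvtColor(np.ascontiguousarray(im),cv2.COLOR_BGR2HSV)
        m=cv2.inRange(hsv,(100,90,40),(130,255,255)); m[:175]=0;m[225:]=0;m[:,:240]=0;m[:,360:]=0
        m=cv2.morphologyEx(m,cv2.MORPH_CLOSE,np.ones((3,3)))
        ys,xs=np.nonzero(m); r=cv2.minAreaRect(np.c_[xs,ys].astype(np.float32)); print(r)
        b=cv2.boxPoints(r); print([ray(p,u,24).round(1)[:2] for u in b])
        print("bar c",ray(p,(xs.mean(),ys.mean()),24))
        m=cv2.inRange(hsv,(5,150,80),(18,255,255)); m[:165]=0;m[200:]=0;m[:,:238]=0;m[:,252:]=0
        ys,xs=np.nonzero(m); print("stop",len(xs),ray(p,(xs.mean(),ys.mean()),30))
E
```

```text
top jig 0.68 [526.6 -23.8  -4.2]
top rail 0.93 [605.7 -20.3   3.5]
top stop 0.56 [506.8  91.5  12.1]
top stop 0.44 [556.1 142.3   3. ]
top block 0.42 [ 571.8 -192.4    6.8]
top bar 0.79 [ 242.7 -291.1    2.3]
top bar 0.67 [264.4 261.7   1.7]
top bar 0.59 [670.3 482.5   0.7]
top bar_left 0.88 [504.5  92.3   9.2]
top bar_left 0.8 [779.3 472.3  11.8]
top bar_left 0.71 [215.9 159.4   7. ]
top bar_left 0.38 [ 582.  -419.5    2.5]
top bar_right 0.94 [562.2 456.4   5.4]
top bar_right 0.86 [268.3 371.6   8.4]
top bar_right 0.8 [ 548.4 -125.2   16.1]
top bar_right 0.56 [ 328.6 -219.8   12.1]
top holder 0.61 [ 578.9 -423.1    1.7]
top pliers 0.72 [ 411.8 -402.4    0.6]
top spool 0.95 [510.9 360.9  -3.8]
((298.5195007324219, 197.59161376953125), (9.198356628417969, 68.94606018066406), 77.98851776123047)
[array([499.2,  83.7]), array([ 544.3, -119.8]), array([ 516.6, -125.3]), array([471.8,  77.7])]
bar c [507.77511259 -20.59650362  24.        ]
stop 78 [555.07348582 143.29632285  30.        ]
scene jig 0.91 [529.6 -21.2  -2.6]
scene rail 0.77 [608.5 -15.4   7.9]
scene rail 0.73 [556.8 141.8   7.6]
scene stop 0.62 [558.9 143.8   6.8]
scene block 0.47 [ 569.5 -193.4    8.7]
scene bar 0.84 [267.4 266.4   0.5]
scene bar 0.8 [673.9 481.7   2. ]
scene bar 0.76 [ 241.2 -290.1   -1.8]
scene bar 0.74 [511.5 -17.9   5.2]
scene bar_left 0.92 [ 132.8 -322.7    6.7]
scene bar_left 0.89 [220.5 163.8  11.9]
scene bar_left 0.87 [784.4 472.3   5.6]
scene bar_left 0.62 [505.4  91.8   9. ]
scene bar_right 0.9 [ 327.2 -218.3   10.8]
scene bar_right 0.88 [ 558.7 -121.9   16.8]
scene bar_right 0.71 [276.7 375.1   4.2]
scene bar_right 0.58 [563.4 456.4   8.2]
scene holder 0.88 [ 5.781e+02 -4.169e+02 -4.000e-01]
scene holder 0.63 [ 5.089e+02  3.641e+02 -4.000e-01]
scene pliers 0.37 [612.8 -15.4   5.2]
scene spool 0.89 [510.3 363.1   0.9]
```

View pics/crop.png

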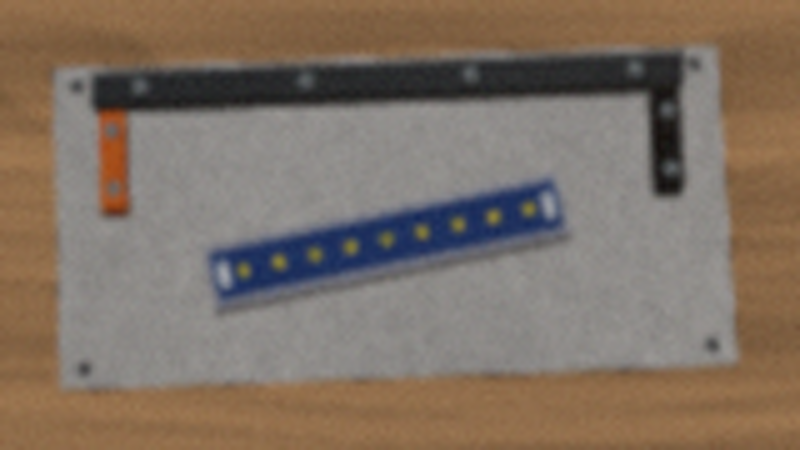

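```bash
cat >> h.py <<'E'
def railfit(p,x0=245,x1=350,dbg=False):
    g=cv2.cvtColor(p["pixels"],cv2.COLOR_RGB2GRAY).astype(float)
    up=[];lo=[]
    for u in range(x0,x1):
        col=g[152:185,u]; d=np.diff(col)
        for arr,s in ((up,-1),(lo,1)):
            e=s*d; k=int(np.argmax(e)); k=min(max(k,1),len(e)-2)
            den=e[k-1]-2*e[k]+e[k+1]; o=0.5*(e[k-1]-e[k+1])/den if den else 0
            arr.append((u+.5-.5,152+k+.5+o))
    out=[]
    for a in (up,lo):
        a=np.array(a); 
        l=cv2.fitLine(a.astype(np.float32),cv2.DIST_HUBER,0,.01,.01).ravel()
        if True:
            r=np.abs((a-l[2:])@np.array([-l[1],l[0]])); a=a[r<1]; l=cv2.fitLine(a.astype(np.float32),cv2.DIST_L2,0,.01,.01).ravel()
        out.append((l,r.std(),len(a)))
    return out
def lineworld(p,l,z,u0=245,u1=350):
    f=lambda u:(u,l[3]+(u-l[2])*l[1]/l[0])
    A=ray(p,f(u0),z);B=ray(p,f(u1),z); d=A-B
    return A[:2].round(1),B[:2].round(1),"yaw",round(float(np.arctan2(-d[0],d[1])),4)
E
python3 - <<'E'
from h import *
p=ctrl.get_image("top")
R=cv2.Rodrigues(np.array(p["rvec"]))[0]; print("cam",-R.T@np.array(p["tvec"]))
(u,su,n),(l,sl,m)=railfit(p)
print("upper z30",lineworld(p,u,30),n); print("lower z6",lineworld(p,l,6),"z30",lineworld(p,l,30),m)
g=ctrl.get_image("scene");R=cv2.Rodrigues(np.array(g["rvec"]))[0]; print("cam",-R.T@np.array(g["tvec"]))
# plate corners from crop
for c in ((55,70),(718,47),(737,362),(62,387)): print(ray(p,(c[0]/5+222-.4,c[1]/5+150-.4),6)[:2].round(1))
# stop corners (crop) 
for c in ((127,110),(129,213),(98,112),(102,215)): print("stop",ray(p,(c[0]/5+222-.4,c[1]/5+150-.4),30)[:2].round(1))
for c in ((208,252),(552,180),(566,228),(218,303),(218,310),(568,236)): print("bar",ray(p,(c[0]/5+222-.4,c[1]/5+150-.4),24)[:2].round(1))
for c in ((652,90),(655,190)): print("blk",ray(p,(c[0]/5+222-.4,c[1]/5+150-.4),30)[:2].round(1))
E
```

```text
cam [ 209.50957952   34.0437366  1533.57074932]
upper z30 (array([609. , 141.7]), array([ 622.6, -177. ]), 'yaw', 0.0428) 102
lower z6 (array([591., 143.]), array([ 604.5, -179.9]), 'yaw', 0.0418) z30 (array([585. , 141.3]), array([ 598.3, -176.6]), 'yaw', 0.0418) 105
cam [1066.96177447 -590.65869258  947.34287294]
[617.2 181.7]
[ 633.8 -227.4]
[ 437.2 -234.4]
[420.1 173.5]
stop [586.1 135.3]
stop [522.5 133.1]
stop [584.8 152.8]
stop [521.2 149.3]
bar [500.   85.6]
bar [ 545.3 -122. ]
bar [ 515.8 -130.1]
bar [468.9  79.3]
bar [464.6  79.3]
bar [ 510.8 -131.2]
blk [ 600.1 -182.7]
blk [ 538.1 -183.3]
```

Measured: the jig yaw is about 0.042 rad and the rail face is at x≈597 at y=-18. The bar centre is about (508,-20), skewed by 0.17 rad, and the orange stop is at +y. I'll turn the jaws along the rail and push the bar's back face with both open fingers.

```bash
python3 -m handwheel '[[[0,0,0.1],[0,0,0],1],[[0,0,0.1],[0,0,0],1],[[0,0,0.1],[0,0,0],1],[[0,0,0],[-36,-18,0],1],[[0,0,0],[-36,-18,0],1],[[0,0,0],[-36,-18,0],1],[[0,0,0],[-36,-18,0],1],[[0,0,0],[-36,-18,0],1],[[0,0,0],[-36,-18,0],1],[[0,0,0],[-36,-18,0],1]]'
cat >> h.py <<'E'
YAW=0.0420
def st():
    o=ctrl.get_obs(); R=cv2.Rodrigues(np.array(o["orientation"]))[0]
    jx=np.array([np.cos(YAW),np.sin(YAW),0]); jy=np.array([-np.sin(YAW),np.cos(YAW),0])
    f=o["ft_force"]
    print("t",round(o["t"],2),"pos",o["ee_pos"].round(1),"jig",round(float(jx@o["ee_pos"]),1),round(float(jy@o["ee_pos"]),1),
     "yawerr(turn about tool z by)",round(float(np.arctan2(R[1,0],R[0,0])-np.arctan2(-jy[1],-jy[0])),4),"zax",R[:,2].round(4),
     "F jig",round(float(jx@f),2),round(float(jy@f),2),round(float(f[2]),2),"w",round(float(o["width"]),1),"mom",o["moment"].round(2))
    return o
E
python3 -c "
from h import *;st()"
```

```text
t: 2.13
ee_pos: [328.9, -333.1, 229.8]
orientation: [2.233, -2.206, 0.009]
ft_force: [1.4, 0.2, -0.2]
width: 88.1
t 2.13 pos [ 328.9 -333.1  229.8] jig 314.6 -346.6 yawerr(turn about tool z by) -0.0301 zax [ 0.0019 -0.006  -1.    ] F jig 1.45 0.17 -0.22 w 88.1 mom [ 0.02  0.03 -0.01]
```

```bash
python3 -m handwheel '[[[0,0,-0.03],[-30,-16,0],1],[[0,0,0],[-36,-16,0],1],[[0,0,0],[-36,-16,0],1],[[0,0,0],[-36,-16,0],1],[[0,0,0],[-36,-16,0],1],[[0,0,0],[-36,-16,0],1],[[0,0,0],[-36,-16,0],1],[[0,0,0],[-36,-16,0],1],[[0,0,0],[-10,-5,0],1],[[0,0,0],[0,0,0],1]]'
python3 -c "
from h import *;st()"
```

```text
t: 2.97
ee_pos: [456.8, -15.3, 231.4]
orientation: [-2.273, 2.165, -0.021]
ft_force: [0.2, -0.1, -0.5]
width: 87.6
t 2.97 pos [456.8 -15.3 231.4] jig 455.7 -34.5 yawerr(turn about tool z by) 0.0062 zax [ 0.0113 -0.0075 -0.9999] F jig 0.17 -0.1 -0.48 w 87.6 mom [-0.01  0.04  0.06]
```

```bash
python3 -m handwheel '[[[-0.011,-0.0075,0.006],[4,3,30],1],[[0,0,0],[0,0,35],1],[[0,0,0],[0,0,35],1],[[0,0,0],[0,0,35],1],[[0,0,0],[0,0,30],1],[[0,0,0],[0,0,20],1],[[0,0,0],[0,0,10],1],[[0,0,0],[0,0,5],1],[[0,0,0],[0,0,0],1],[[0,0,0],[0,0,0],1]]'
python3 - <<'E'
from h import *
st()
for n in ("top","scene"):
    p=ctrl.get_image(n); c=p["pixels"][150:240,222:382] if n=="top" else p["pixels"][160:300,200:380]
    cv2.imwrite(f"pics/d_{n}.png",cv2.resize(c,None,fx=4,fy=4,interpolation=cv2.INTER_CUBIC)[:,:,::-1])
E
```

```text
t: 3.8
ee_pos: [458.0, -26.6, 27.0]
orientation: [-2.263, 2.172, -0.013]
ft_force: [0.0, 0.5, -0.2]
width: 87.6
t 3.8 pos [458.  -26.6  27. ] jig 456.5 -45.8 yawerr(turn about tool z by) -0.0007 zax [ 0.0098 -0.0022 -0.9999] F jig 0.05 0.49 -0.22 w 87.6 mom [ 0.06  0.06 -0.07]
```

View pics/d_scene.png

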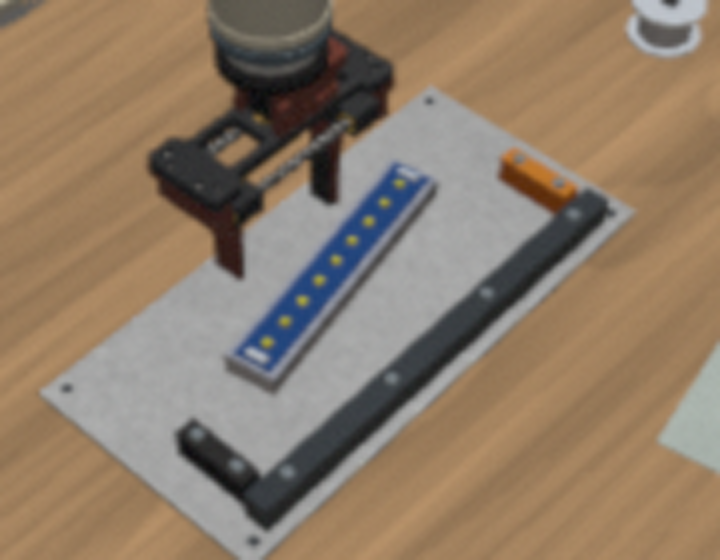

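View pics/d_top.png

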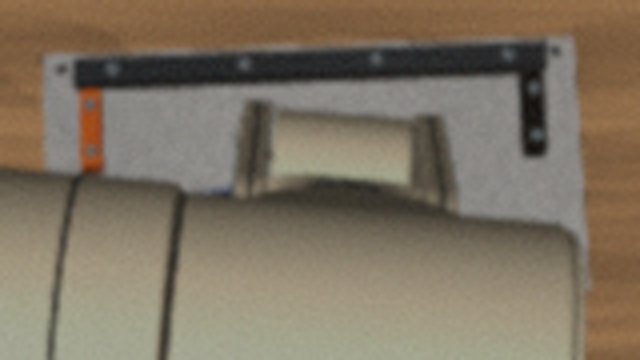

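```bash
python3 -m handwheel '[[[-0.008,0,0],[-2,0,5],1],[[0,0,0],[-2,0,2],1],[[0,0,0],[0,-6,0],1],[[0,0,0],[0,-6,0],1],[[0,0,0],[0,-6,0],1],[[0,0,0],[0,-6,0],1],[[0,0,0],[0,-6,0],1],[[0,0,0],[0,-6,0],1],[[0,0,0],[0,0,0],1],[[0,0,0],[0,0,0],1]]'
python3 - <<'E'
from h import *
st()
p=ctrl.get_image("scene"); c= p["pixels"][160:300,200:380]
cv2.imwrite("pics/e1.png",cv2.resize(c,None,fx=4,fy=4,interpolation=cv2.INTER_CUBIC)[:,:,::-1])
E
```

```text
t: 4.73
ee_pos: [501.8, -20.1, 23.7]
orientation: [-2.265, 2.17, -0.015]
ft_force: [-0.9, 0.5, -0.6]
width: 87.8
t 4.73 pos [501.8 -20.1  23.7] jig 500.5 -41.2 yawerr(turn about tool z by) 0.0006 zax [ 0.0099 -0.0032 -0.9999] F jig -0.87 0.49 -0.56 w 87.8 mom [ 0.07  0.17 -0.  ]
```

View pics/e1.png

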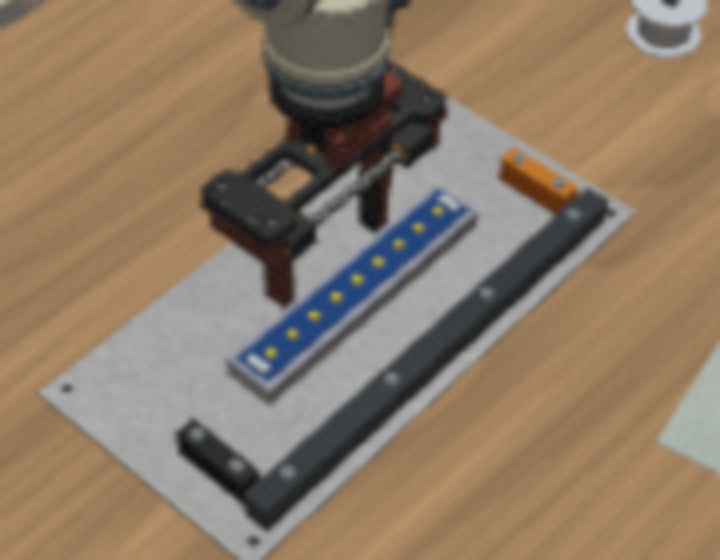

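```bash
python3 -m handwheel '[[[-0.008,0,0],[0,0,3],1],[[0,0,0],[0,-4,0],1],[[0,0,0],[0,-4,0],1],[[0,0,0],[0,-4,0],1],[[0,0,0],[0,-4,0],1],[[0,0,0],[0,-4,0],1],[[0,0,0],[0,-3,0],1],[[0,0,0],[0,-2,0],1],[[0,0,0],[0,-1,0],1],[[0,0,0],[0,0,0],1]]'
python3 - <<'E'
from h import *
st()
p=ctrl.get_image("scene"); c= p["pixels"][160:300,200:380]
cv2.imwrite("pics/e2.png",cv2.resize(c,None,fx=4,fy=4,interpolation=cv2.INTER_CUBIC)[:,:,::-1])
E
```

```text
t: 5.62
ee_pos: [529.0, -19.0, 20.0]
orientation: [2.265, -2.172, 0.002]
ft_force: [-0.2, 0.0, 0.9]
width: 88.0
t 5.62 pos [529. -19.  20.] jig 527.7 -41.2 yawerr(turn about tool z by) 0.0002 zax [-0.0015 -0.0034 -1.    ] F jig -0.16 0.04 0.92 w 88.0 mom [ 0.02  0.15 -0.03]
```

View pics/e2.png

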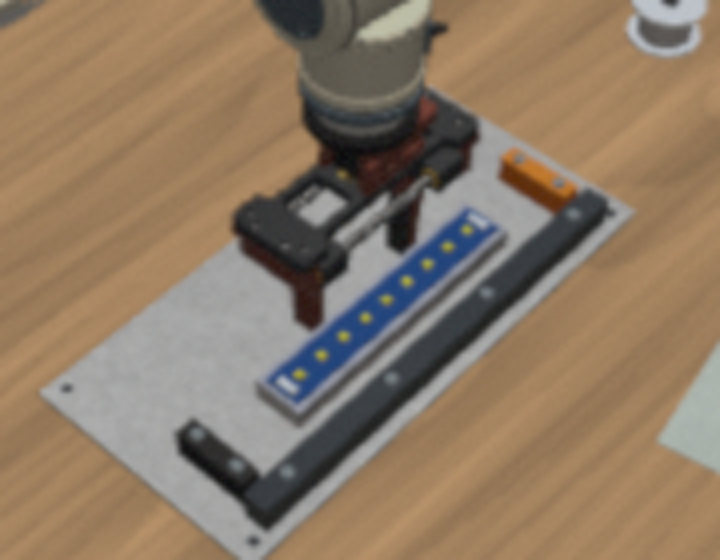

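```bash
python3 -m handwheel '[[[0,0,0],[0,-1.5,0],1],[[0,0,0],[0,-1.5,0],1],[[0,0,0],[0,-1.5,0],1],[[0,0,0],[0,-1.5,0],1],[[0,0,0],[0,-1.5,0],1],[[0,0,0],[0,-1.5,0],1],[[0,0,0],[0,-1,0],1],[[0,0,0],[0,-1,0],1],[[0,0,0],[0,-0.5,0],1],[[0,0,0],[0,-0.5,0],1]]'
python3 - <<'E'
from h import *
st()
p=ctrl.get_image("scene"); c= p["pixels"][160:300,200:380]
cv2.imwrite("pics/e3.png",cv2.resize(c,None,fx=4,fy=4,interpolation=cv2.INTER_CUBIC)[:,:,::-1])
st()
E
```

```text
t: 6.5
ee_pos: [541.3, -18.5, 19.9]
orientation: [2.265, -2.171, 0.001]
ft_force: [0.0, -0.1, 0.6]
width: 88.1
t 6.5 pos [541.3 -18.5  19.9] jig 540.0 -41.2 yawerr(turn about tool z by) 0.0002 zax [-0.0026 -0.0034 -1.    ] F jig 0.02 -0.06 0.6 w 88.1 mom [ 0.04  0.17 -0.06]
t 6.55 pos [541.4 -18.5  19.9] jig 540.2 -41.2 yawerr(turn about tool z by) 0.0002 zax [-0.0024 -0.0034 -1.    ] F jig -0.36 0.26 -0.84 w 87.5 mom [ 0.09  0.11 -0.01]
```

View pics/e3.png

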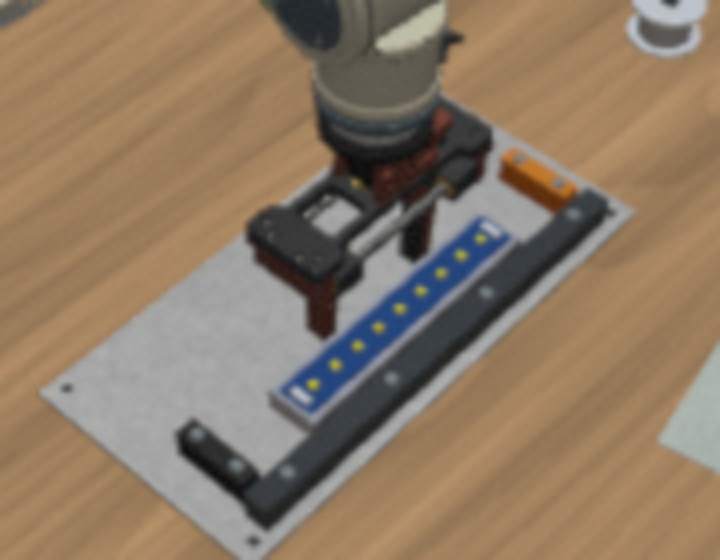

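```bash
python3 -m handwheel '[[[0,0,0],[0,-0.6,0],1],[[0,0,0],[0,-0.6,0],1],[[0,0,0],[0,-0.6,0],1],[[0,0,0],[0,-0.6,0],1],[[0,0,0],[0,-0.6,0],1],[[0,0,0],[0,-0.6,0],1],[[0,0,0],[0,-0.6,0],1],[[0,0,0],[0,-0.6,0],1],[[0,0,0],[0,-0.6,0],1],[[0,0,0],[0,-0.6,0],1]]'
python3 -c "
from h import *;st()"
```

```text
t: 7.38
ee_pos: [547.7, -18.2, 19.9]
orientation: [2.265, -2.171, 0.001]
ft_force: [-0.2, 0.1, 0.5]
width: 88.0
t 7.38 pos [547.7 -18.2  19.9] jig 546.5 -41.2 yawerr(turn about tool z by) 0.0001 zax [-0.0028 -0.0034 -1.    ] F jig -0.18 0.13 0.45 w 88.0 mom [ 0.07  0.14 -0.02]
```

```bash
python3 -m handwheel '[[[0,0,0],[0,-0.5,0],1],[[0,0,0],[0,-0.5,0],1],[[0,0,0],[0,-0.5,0],1],[[0,0,0],[0,-0.5,0],1],[[0,0,0],[0,-0.5,0],1],[[0,0,0],[0,-0.5,0],1],[[0,0,0],[0,-0.5,0],1],[[0,0,0],[0,-0.5,0],1],[[0,0,0],[0,-0.5,0],1],[[0,0,0],[0,-0.5,0],1]]'
python3 -c "
from h import *;st()"
```

```text
t: 8.22
ee_pos: [548.3, -18.0, 19.0]
orientation: [2.26, -2.167, -0.011]
ft_force: [-4.8, -0.4, 3.4]
width: 88.1
t 8.22 pos [548.3 -18.   19. ] jig 547.1 -41.0 yawerr(turn about tool z by) 0.0001 zax [-0.0126 -0.0032 -0.9999] F jig -4.83 -0.19 3.39 w 88.1 mom [-0.15  0.85 -0.04]
```

```bash
python3 -m handwheel '[[[0.001,0,0],[0,-0.7,0],1],[[0.001,0,0],[0,-0.7,0],1],[[0.001,0,0],[0,-0.7,0],1],[[0.001,0,0],[0,-0.7,0],1],[[0.001,0,0],[0,-0.7,0],1],[[0.001,0,0],[0,-0.7,0],1],[[0.001,0,0],[0,-0.7,0],1],[[0.001,0,0],[0,-0.7,0],1],[[0.001,0,0],[0,-0.7,0],1],[[0.001,0,0],[0,-0.7,0],1]]'
python3 -c "
from h import *;st()"
```

```text
t: 9.05
ee_pos: [548.3, -17.7, 17.5]
orientation: [2.258, -2.165, -0.017]
ft_force: [-5.3, 0.4, 3.0]
width: 88.1
t 9.05 pos [548.3 -17.7  17.5] jig 547.1 -40.7 yawerr(turn about tool z by) 0.0002 zax [-0.0173 -0.0024 -0.9998] F jig -5.3 0.62 3.0 w 88.1 mom [-0.1   0.95 -0.01]
```

```bash
python3 -m handwheel '[[[0.0015,0,0],[0,-1,-0.1],1],[[0.0015,0,0],[0,-1,-0.1],1],[[0.0015,0,0],[0,-1,-0.1],1],[[0.0015,0,0],[0,-1,-0.1],1],[[0.0015,0,0],[0,-1,-0.1],1],[[0.0015,0,0],[0,-1,-0.1],1],[[0.0015,0,0],[0,-1,-0.1],1],[[0.0015,0,0],[0,-1,-0.1],1],[[0.0015,0,0],[0,-1,-0.1],1],[[0.0015,0,0],[0,-1,-0.1],1]]'
python3 -c "
from h import *;st()"
```

```text
t: 9.88
ee_pos: [548.2, -17.4, 16.6]
orientation: [2.255, -2.162, -0.025]
ft_force: [-6.1, -2.3, 3.7]
width: 88.0
t 9.88 pos [548.2 -17.4  16.6] jig 547.0 -40.4 yawerr(turn about tool z by) 0.0001 zax [-0.0232 -0.0015 -0.9997] F jig -6.15 -2.03 3.74 w 88.0 mom [-0.16  1.06 -0.04]
```

```bash
python3 -m handwheel '[[[0.003,0,0],[0,-1.5,-0.15],1],[[0.003,0,0],[0,-1.5,-0.15],1],[[0.003,0,0],[0,-1.5,-0.15],1],[[0.003,0,0],[0,-1.5,-0.15],1],[[0.003,0,0],[0,-1.5,-0.15],1],[[0.003,0,0],[0,-1.5,-0.15],1],[[0.003,0,0],[0,-1.5,-0.15],1],[[0.003,0,0],[0,-1.5,-0.15],1],[[0.003,0,0],[0,-1.5,-0.15],1],[[0.003,0,0],[0,-1.5,-0.15],1]]'
python3 -c "
from h import *;st()"
```

```text
t: 10.72
ee_pos: [548.2, -17.0, 15.1]
orientation: [2.256, -2.163, -0.027]
ft_force: [-7.7, -1.0, 4.0]
width: 87.9
t 10.72 pos [548.2 -17.   15.1] jig 547.0 -40.0 yawerr(turn about tool z by) 0.0002 zax [-2.370e-02  3.000e-04 -9.997e-01] F jig -7.76 -0.72 4.03 w 87.9 mom [-0.17  1.21 -0.08]
```

```bash
python3 -m handwheel '[[[0.003,0,0],[0,-1.6,-0.4],1],[[0.003,0,0],[0,-1.6,-0.4],1],[[0.003,0,0],[0,-1.6,-0.4],1],[[0.003,0,0],[0,-1.6,-0.4],1],[[0.003,0,0],[0,-1.6,-0.4],1],[[0.003,0,0],[0,-1.6,-0.4],1],[[0.003,0,0],[0,-1.6,-0.4],1],[[0.003,0,0],[0,-1.6,-0.4],1],[[0.003,0,0],[0,-1.6,-0.4],1],[[0.003,0,0],[0,-1.6,-0.4],1]]'
python3 - <<'E'
from h import *
st()
p=ctrl.get_image("scene"); c= p["pixels"][180:290,240:370]
cv2.imwrite("pics/e4.png",cv2.resize(c,None,fx=5,fy=5,interpolation=cv2.INTER_CUBIC)[:,:,::-1])
E
```

```text
t: 11.55
ee_pos: [548.1, -17.0, 15.0]
orientation: [2.255, -2.162, -0.031]
ft_force: [-6.6, -1.4, 2.7]
width: 87.9
t 11.55 pos [548.1 -17.   15. ] jig 546.9 -40.0 yawerr(turn about tool z by) 0.0001 zax [-0.0263  0.0015 -0.9997] F jig -6.68 -1.1 2.67 w 87.9 mom [-0.2   1.23 -0.06]
```

View pics/e4.png

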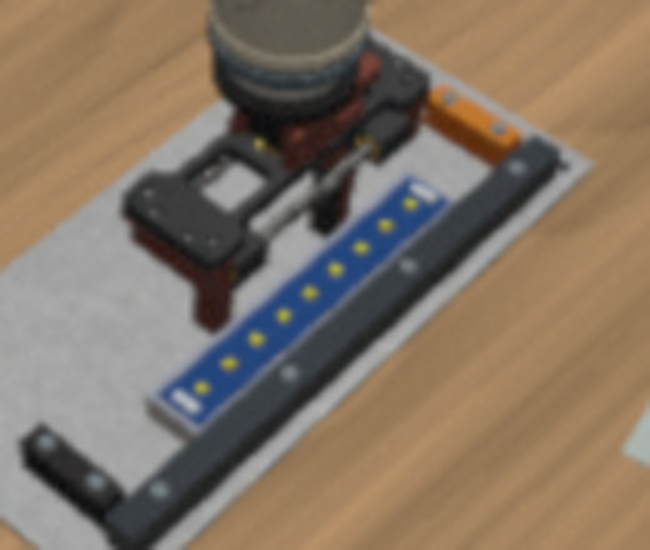

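```bash
python3 -m handwheel '[[[0.004,0,0],[0,-2,-0.5],1],[[0.004,0,0],[0,-2,-0.5],1],[[0.004,0,0],[0,-2,-0.5],1],[[0.004,0,0],[0,-2,-0.5],1],[[0.004,0,0],[0,-2,-0.5],1],[[0.004,0,0],[0,-2,-0.5],1],[[0.004,0,0],[0,-2,-0.5],1],[[0.004,0,0],[0,-2,-0.5],1],[[0.004,0,0],[0,-2,-0.5],1],[[0.004,0,0],[0,-2,-0.5],1]]'
python3 - <<'E'
from h import *
st()
E
```

```text
t: 12.43
ee_pos: [548.2, -17.0, 15.0]
orientation: [2.256, -2.163, -0.034]
ft_force: [-8.2, -1.2, 2.6]
width: 87.9
t 12.43 pos [548.2 -17.   15. ] jig 547.0 -40.0 yawerr(turn about tool z by) 0.0002 zax [-0.0267  0.0032 -0.9996] F jig -8.27 -0.87 2.62 w 87.9 mom [-0.26  1.36  0.01]
```

```bash
python3 -m handwheel '[[[0.004,0,0],[0,-2.1,-0.6],1],[[0.004,0,0],[0,-2.1,-0.6],1],[[0.004,0,0],[0,-2.1,-0.6],1],[[0.004,0,0],[0,-2.1,-0.6],1],[[0.004,0,0],[0,-2.1,-0.6],1],[[0.004,0,0],[0,-2.1,-0.6],1],[[0.004,0,0],[0,-2.1,-0.6],1],[[0.004,0,0],[0,-2.1,-0.6],1],[[0.004,0,0],[0,-2.1,-0.6],1],[[0.004,0,0],[0,-2.1,-0.6],1]]'
python3 - <<'E'
from h import *
st()
E
```

```text
t: 13.27
ee_pos: [548.1, -16.9, 14.9]
orientation: [2.256, -2.162, -0.038]
ft_force: [-8.9, -1.1, 3.2]
width: 87.6
t 13.27 pos [548.1 -16.9  14.9] jig 546.9 -39.9 yawerr(turn about tool z by) 0.0002 zax [-0.0295  0.0048 -0.9996] F jig -8.94 -0.69 3.15 w 87.6 mom [-0.4   1.3  -0.07]
```

Step 1 was held at about 8–9 N with the bar flush. Now I'll back off and move round to the bar's right end.

```bash
python3 -m handwheel '[[[0,0,0],[0,3,0],1],[[0,0,0],[0,6,-1],1],[[0.015,0.005,0],[0,8,-3],1],[[0.014,0,0],[0,8,-10],1],[[0,0,0],[0,5,-30],1],[[0,0,0],[10,0,-35],0],[[0,0,0],[25,0,-20],0],[[0,0,0],[30,0,0],0],[[0,0,0],[30,0,0],0],[[0,0,0],[20,0,0],0]]'
python3 - <<'E'
from h import *
st()
p=ctrl.get_image("scene"); c= p["pixels"][180:290,240:370]
cv2.imwrite("pics/f1.png",cv2.resize(c,None,fx=5,fy=5,interpolation=cv2.INTER_CUBIC)[:,:,::-1])
E
```

```text
t: 14.1
ee_pos: [530.1, -134.4, 122.1]
orientation: [-2.265, 2.154, -0.031]
ft_force: [0.3, -0.5, -0.8]
width: 57.6
t 14.1 pos [ 530.1 -134.4  122.1] jig 523.9 -156.5 yawerr(turn about tool z by) 0.0081 zax [ 0.0253 -0.0025 -0.9997] F jig 0.27 -0.49 -0.8 w 57.6 mom [ 0.01 -0.04  0.01]
```

View pics/f1.png

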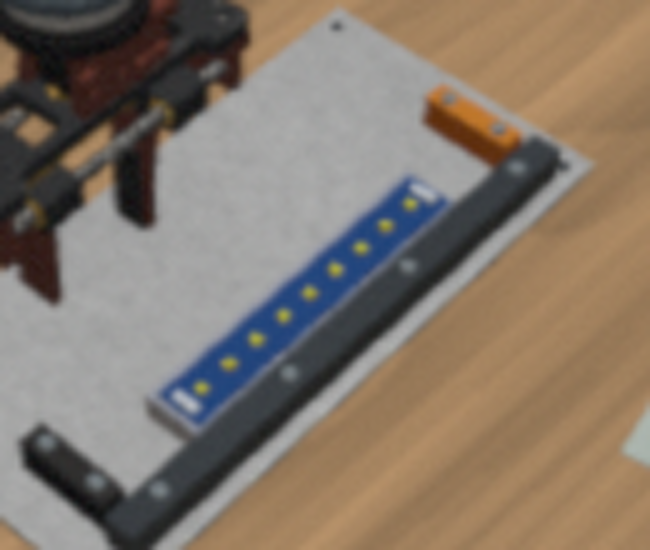

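Run:
```python
from h import *
p=ctrl.get_image("scene")
def j(c,z):
    a=ray(p,(c[0]/5+240-.4,c[1]/5+180-.4),z); return a.round(1), round(a[0]*np.cos(YAW)+a[1]*np.sin(YAW),1), round(-a[0]*np.sin(YAW)+a[1]*np.cos(YAW),1)
for n,c,z in (("barR -x top",(150,400),24),("barR +x top",(195,430),24),("barL -x",(412,178),24),("barL +x",(448,200),24),
  ("blk inner -x top",(45,426),30),("blk inner +x",(118,488),30),("stop inner -x",(427,100),30),("stop inner +x",(497,147),30),("stop outer -x",(437,86),30),("blk outer -x",(22,440),30)): print(n,*j(c,z))
for q in ("bar_left","bar_right","bar"):
    for r in ctrl.spot_point(p,q)[:5]: 
        a=w(p,r["position"]); 
        if 450<a[0]<650 and abs(a[1])<200: print(q,a.round(1),round(-a[0]*np.sin(YAW)+a[1]*np.cos(YAW),1))
```

```text
barR -x top [ 568.5 -131.2   24. ] 562.5 -154.9
barR +x top [ 599. -128.   24.] 593.0 -153.0
barL -x [562.   85.8  24. ] 565.1 62.2
barL +x [587.8  87.6  24. ] 591.0 62.8
blk inner -x top [ 545.1 -184.2   30. ] 536.9 -207.0
blk inner +x [ 599.7 -183.8   30. ] 591.5 -208.9
stop inner -x [530.4 134.9  30. ] 535.6 112.5
stop inner +x [584.3 134.8  30. ] 589.4 110.1
stop outer -x [526.9 147.9  30. ] 532.7 125.7
blk outer -x [ 543.2 -198.5   30. ] 534.4 -221.2
bar_left [597.6  91.6  11.8] 66.5
bar_right [ 607.  -129.5   17.6] -154.9
bar [582.5 -18.3   6. ] -42.8
```

```bash
python3 -m handwheel '[[[-0.02,0,0.006],[6,-10,0],0],[[0,0,0],[6,-15,0],0],[[0,0,0],[5,-12,0],0],[[0,0,0],[4,-8,0],0],[[0,0,0],[1,-2,0],0],[[0,0,0],[0,0,10],0],[[0,0,0],[0,0,20],0],[[0,0,0],[0,0,20],0],[[0,0,0],[0,0,6],0],[[0,0,0],[0,0,0],0]]'
python3 - <<'E'
from h import *
st()
E
```

```text
t: 15.18
ee_pos: [574.3, -141.4, 58.8]
orientation: [2.278, -2.159, -0.007]
ft_force: [0.4, -0.8, -0.5]
width: 1.1
t 15.18 pos [ 574.3 -141.4   58.8] jig 567.8 -165.4 yawerr(turn about tool z by) 0.012 zax [-5.2e-03  7.0e-04 -1.0e+00] F jig 0.4 -0.8 -0.46 w 1.1 mom [ 0.04 -0.   -0.03]
```

```bash
python3 -m handwheel '[[[0.005,0,0.012],[6,-3,0],0],[[0,0,0],[6,-3,0],0],[[0,0,0],[3,-1,0],0],[[0,0,0],[0,0,0],0],[[0,0,0],[0,0,0],0],[[0,0,0],[0,0,0],0],[[0,0,0],[0,0,0],0],[[0,0,0],[0,0,0],0],[[0,0,0],[0,0,0],0],[[0,0,0],[0,0,0],0]]'
python3 - <<'E'
from h import *
st()
p=ctrl.get_image("scene"); c= p["pixels"][180:290,240:370]
cv2.imwrite("pics/f2.png",cv2.resize(c,None,fx=5,fy=5,interpolation=cv2.INTER_CUBIC)[:,:,::-1])
E
```

```text
t: 16.02
ee_pos: [583.6, -158.0, 62.2]
orientation: [-2.264, 2.174, -0.005]
ft_force: [-0.6, -0.3, -0.1]
width: 0.5
t 16.02 pos [ 583.6 -158.    62.2] jig 576.5 -182.3 yawerr(turn about tool z by) -0.0016 zax [ 4.e-03 -1.e-04 -1.e+00] F jig -0.58 -0.32 -0.15 w 0.5 mom [0.05 0.03 0.07]
```

View pics/f2.png

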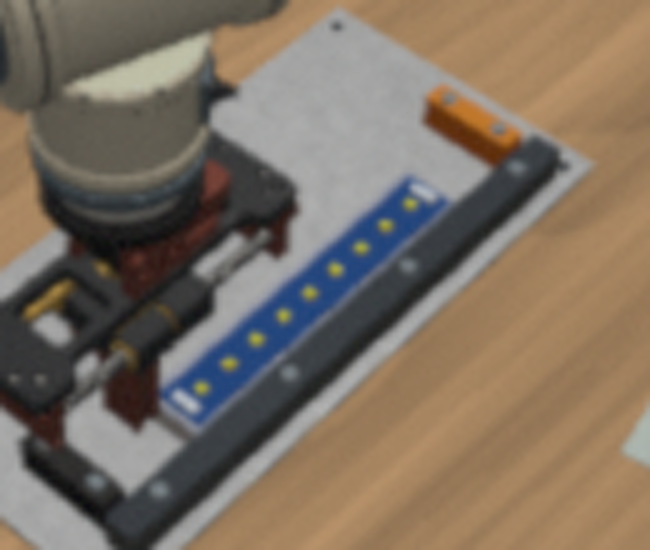

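```bash
python3 -m handwheel '[[[0,0,0],[0,0,10],0],[[0,0,0],[0,0,10],0],[[0,0,0],[0,0,8],0],[[0,0,0],[0,0,5],0],[[0,0,0],[0,0,2],0],[[0,0,0],[0,0,0],0],[[0,0,0],[-1,0,0],0],[[0,0,0],[-1,0,0],0],[[0,0,0],[-1,0,0],0],[[0,0,0],[0,0,0],0]]'
python3 - <<'E'
from h import *
st()
p=ctrl.get_image("scene"); c= p["pixels"][180:290,240:370]
cv2.imwrite("pics/f3.png",cv2.resize(c,None,fx=5,fy=5,interpolation=cv2.INTER_CUBIC)[:,:,::-1])
E
```

```text
t: 16.9
ee_pos: [582.6, -154.1, 21.7]
orientation: [-2.265, 2.175, -0.001]
ft_force: [0.4, -0.9, -0.2]
width: 0.7
t 16.9 pos [ 582.6 -154.1   21.7] jig 575.6 -178.4 yawerr(turn about tool z by) -0.0013 zax [ 1.2e-03  8.0e-04 -1.0e+00] F jig 0.31 -0.87 -0.23 w 0.7 mom [ 0.02  0.03 -0.07]
```

View pics/f3.png

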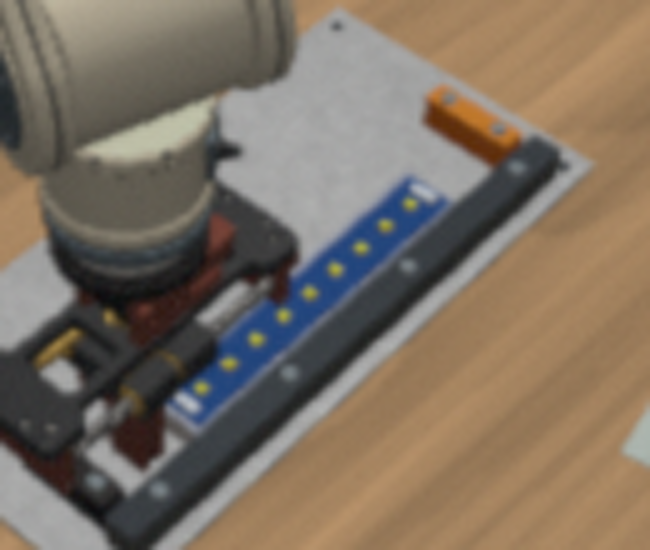

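```bash
python3 -m handwheel '[[[0,0,0],[-2,0,0],0],[[0,0,0],[-4,0,0],0],[[0,0,0],[-5,0,0],0],[[0,0,0],[-5,0,0],0],[[0,0,0],[-5,0,0],0],[[0,0,0],[-5,0,0],0],[[0,0,0],[-4,0,0],0],[[0,0,0],[-3,0,0],0],[[0,0,0],[-2,0,0],0],[[0,0,0],[0,0,0],0]]'
python3 - <<'E'
from h import *
st()
p=ctrl.get_image("scene"); c= p["pixels"][180:290,240:370]
cv2.imwrite("pics/f4.png",cv2.resize(c,None,fx=5,fy=5,interpolation=cv2.INTER_CUBIC)[:,:,::-1])
E
```

```text
t: 17.78
ee_pos: [581.8, -115.2, 23.0]
orientation: [-2.266, 2.173, -0.004]
ft_force: [-0.8, -1.2, 1.1]
width: 0.2
t 17.78 pos [ 581.8 -115.2   23. ] jig 576.4 -139.5 yawerr(turn about tool z by) -0.0002 zax [ 3.4e-03 -3.0e-04 -1.0e+00] F jig -0.9 -1.18 1.13 w 0.2 mom [-0.11  0.02 -0.04]
```

View pics/f4.png

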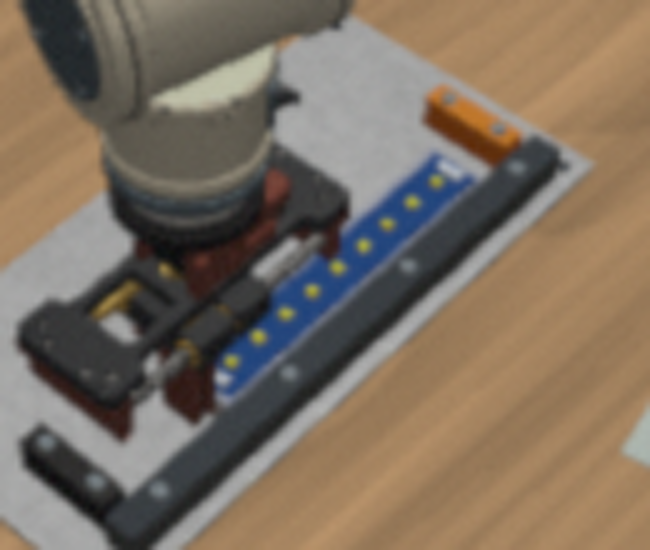

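```bash
python3 -m handwheel '[[[0,0,0],[-1.5,0,1],0],[[0,0,0],[-1.5,0,1],0],[[0,0,0],[-1.5,0,1],0],[[0,0,0],[-1.5,0,0],0],[[0,0,0],[-1.5,0,0],0],[[0,0,0],[-1.5,0,0],0],[[0,0,0],[-1,0,0],0],[[0,0,0],[-1,0,0],0],[[0,0,0],[-0.6,0,0],0],[[0,0,0],[-0.6,0,0],0]]'
python3 - <<'E'
from h import *
st()
p=ctrl.get_image("scene"); c= p["pixels"][180:290,240:370]
cv2.imwrite("pics/f5.png",cv2.resize(c,None,fx=5,fy=5,interpolation=cv2.INTER_CUBIC)[:,:,::-1])
E
```

```text
t: 18.67
ee_pos: [581.7, -103.0, 19.8]
orientation: [-2.264, 2.174, -0.006]
ft_force: [0.7, -1.0, 0.4]
width: 0.4
t 18.67 pos [ 581.7 -103.    19.8] jig 576.8 -127.4 yawerr(turn about tool z by) -0.0014 zax [ 4.3e-03 -7.0e-04 -1.0e+00] F jig 0.66 -1.0 0.44 w 0.4 mom [-0.14  0.06  0.02]
```

View pics/f5.png

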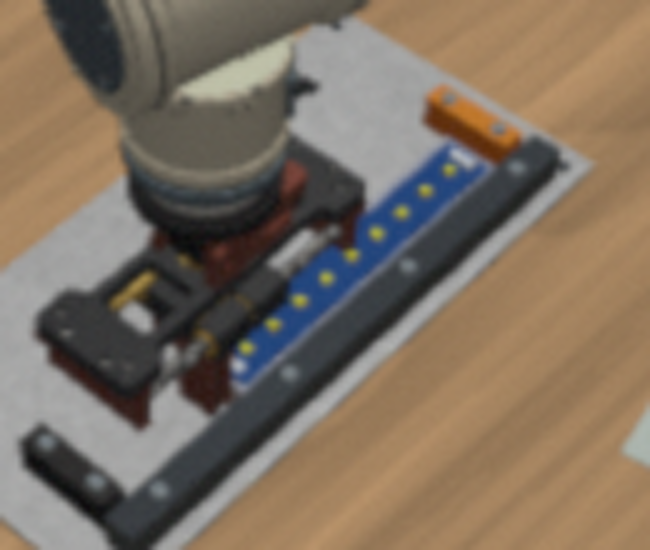

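```bash
python3 -m handwheel '[[[0,0,0],[-0.5,0,0],0],[[0,0,0],[-0.5,0,0],0],[[0,0,0],[-0.5,0,0],0],[[0,0,0],[-0.5,0,0],0],[[0,0,0],[-0.5,0,0],0],[[0,0,0],[-0.5,0,0],0],[[0,0,0],[-0.5,0,0],0],[[0,0,0],[-0.5,0,0],0],[[0,0,0],[-0.5,0,0],0],[[0,0,0],[-0.5,0,0],0]]'
python3 -c "
from h import *;st()"
```

```text
t: 19.55
ee_pos: [581.4, -97.6, 19.8]
orientation: [-2.264, 2.174, -0.006]
ft_force: [0.6, -1.1, -0.6]
width: 0.7
t 19.55 pos [581.4 -97.6  19.8] jig 576.8 -121.9 yawerr(turn about tool z by) -0.0015 zax [ 4.2e-03 -7.0e-04 -1.0e+00] F jig 0.51 -1.09 -0.56 w 0.7 mom [-0.08 -0.03 -0.01]
```

```bash
python3 -m handwheel '[[[0,0,0],[-0.4,0,0],0],[[0,0,0],[-0.4,0,0],0],[[0,0,0],[-0.4,0,0],0],[[0,0,0],[-0.4,0,0],0],[[0,0,0],[-0.4,0,0],0],[[0,0,0],[-0.4,0,0],0],[[0,0,0],[-0.4,0,0],0],[[0,0,0],[-0.4,0,0],0],[[0,0,0],[-0.4,0,0],0],[[0,0,0],[-0.4,0,0],0]]'
python3 -c "
from h import *;st()"
```

```text
t: 20.38
ee_pos: [581.2, -93.1, 19.8]
orientation: [-2.264, 2.174, -0.006]
ft_force: [-0.4, -0.8, 0.4]
width: 0.5
t 20.38 pos [581.2 -93.1  19.8] jig 576.8 -117.4 yawerr(turn about tool z by) -0.0014 zax [ 4.2e-03 -7.0e-04 -1.0e+00] F jig -0.39 -0.75 0.43 w 0.5 mom [-0.15  0.01 -0.06]
```

```bash
python3 -m handwheel '[[[0,0,0],[-0.4,0,0],0],[[0,0,0],[-0.4,0,0],0],[[0,0,0],[-0.4,0,0],0],[[0,0,0],[-0.4,0,0],0],[[0,0,0],[-0.4,0,0],0],[[0,0,0],[-0.4,0,0],0],[[0,0,0],[-0.4,0,0],0],[[0,0,0],[-0.4,0,0],0],[[0,0,0],[-0.4,0,0],0],[[0,0,0],[-0.4,0,0],0]]'
python3 - <<'E'
from h import *
st()
p=ctrl.get_image("scene"); c= p["pixels"][180:290,240:370]
cv2.imwrite("pics/f6.png",cv2.resize(c,None,fx=5,fy=5,interpolation=cv2.INTER_CUBIC)[:,:,::-1])
E
```

```text
t: 21.22
ee_pos: [581.3, -91.1, 19.8]
orientation: [-2.266, 2.174, -0.009]
ft_force: [-0.2, -5.6, -0.4]
width: 0.1
t 21.22 pos [581.3 -91.1  19.8] jig 576.9 -115.4 yawerr(turn about tool z by) -0.0007 zax [ 0.0049 -0.0035 -1.    ] F jig -0.46 -5.6 -0.39 w 0.1 mom [-0.89  0.05 -0.09]
```

View pics/f6.png

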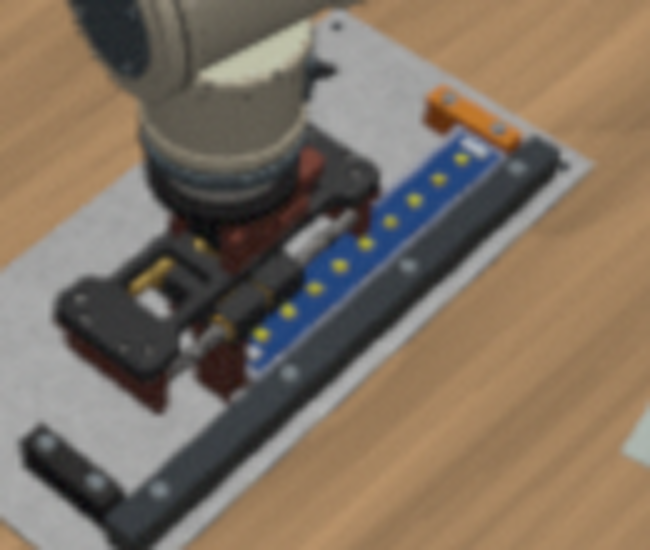

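```bash
python3 -m handwheel '[[[0,0,0],[-0.6,0,0],0],[[0,0,0],[-0.6,0,0],0],[[0,0,0],[-0.6,0,0],0],[[0,0,0],[-0.6,0,0],0],[[0,0,0],[-0.6,0,0],0],[[0,0,0],[-0.6,0,0],0],[[0,0,0],[-0.6,0,0],0],[[0,0,0],[-0.6,0,0],0],[[0,0,0],[-0.6,0,0],0],[[0,0,0],[-0.6,0,0],0]]'
python3 -c "
from h import *;st()"
```

```text
t: 22.1
ee_pos: [581.3, -91.1, 19.9]
orientation: [2.265, -2.172, 0.018]
ft_force: [-0.2, -6.8, -0.2]
width: 0.4
t 22.1 pos [581.3 -91.1  19.9] jig 577.0 -115.4 yawerr(turn about tool z by) 0.0 zax [ 0.0063 -0.0102 -0.9999] F jig -0.52 -6.76 -0.18 w 0.4 mom [-1.05  0.   -0.03]
```

```bash
python3 -m handwheel '[[[0,-0.001,0],[-0.8,0,0],0],[[0,-0.001,0],[-0.8,0,0],0],[[0,-0.001,0],[-0.8,0,0],0],[[0,-0.001,0],[-0.8,0,0],0],[[0,-0.001,0],[-0.8,0,0],0],[[0,-0.001,0],[-0.8,0,0],0],[[0,-0.001,0],[-0.8,0,0],0],[[0,-0.001,0],[-0.8,0,0],0],[[0,-0.001,0],[-0.8,0,0],0],[[0,-0.001,0],[-0.8,0,0],0]]'
python3 -c "
from h import *;st()"
```

```text
t: 22.93
ee_pos: [581.3, -91.1, 19.9]
orientation: [2.268, -2.172, 0.018]
ft_force: [0.2, -7.2, -0.8]
width: 0.5
t 22.93 pos [581.3 -91.1  19.9] jig 577.0 -115.4 yawerr(turn about tool z by) 0.0013 zax [ 0.0076 -0.0088 -0.9999] F jig -0.13 -7.21 -0.78 w 0.5 mom [-1.29  0.07  0.01]
```

```bash
python3 -m handwheel '[[[0,-0.001,0],[-0.9,0,0],0],[[0,-0.001,0],[-0.9,0,0],0],[[0,-0.001,0],[-0.9,0,0],0],[[0,-0.001,0],[-0.9,0,0],0],[[0,-0.001,0],[-0.9,0,0],0],[[0,-0.001,0],[-0.9,0,0],0],[[0,-0.001,0],[-0.9,0,0],0],[[0,-0.001,0],[-0.9,0,0],0],[[0,-0.001,0],[-0.9,0,0],0],[[0,-0.001,0],[-0.9,0,0],0]]'
python3 -c "
from h import *;st()"
```

```text
t: 23.77
ee_pos: [581.3, -91.0, 19.9]
orientation: [-2.27, 2.171, -0.019]
ft_force: [0.4, -8.3, -0.2]
width: 0.1
t 23.77 pos [581.3 -91.   19.9] jig 577.0 -115.4 yawerr(turn about tool z by) 0.0024 zax [ 0.009  -0.0083 -0.9999] F jig 0.06 -8.32 -0.19 w 0.1 mom [-1.37  0.09 -0.04]
```

```bash
python3 -m handwheel '[[[0,-0.001,0],[-0.9,0,0],0],[[0,-0.001,0],[-0.9,0,0],0],[[0,-0.001,0],[-0.9,0,0],0],[[0,-0.001,0],[-0.9,0,0],0],[[0,-0.001,0],[-0.9,0,0],0],[[0,-0.001,0],[-0.9,0,0],0],[[0,-0.001,0],[-0.9,0,0],0],[[0,-0.001,0],[-0.9,0,0],0],[[0,-0.001,0],[-0.9,0,0],0],[[0,-0.001,0],[-0.9,0,0],0]]'
python3 -c "
from h import *;st()"
python3 -m handwheel '[[[0,0,0],[2,0,0],0],[[0,0,0],[5,0,0],0],[[-0.009,-0.008,0.002],[7,0,0],0],[[0,0,0],[7,0,-2],0],[[0,0,0],[3,0,-10],0],[[0,0,0],[0,0,-25],0],[[0,0,0],[0,0,-30],0],[[0,0,0],[0,10,-30],0],[[0,0,0],[-5,30,-10],1],[[0,0,0],[-10,36,0],1]]'
python3 -c "
from h import *;st()"
```

```text
t: 24.6
ee_pos: [581.4, -91.0, 19.9]
orientation: [-2.27, 2.169, -0.02]
ft_force: [-1.6, -8.7, -0.6]
width: 0.2
t 24.6 pos [581.4 -91.   19.9] jig 577.0 -115.4 yawerr(turn about tool z by) 0.0032 zax [ 0.0105 -0.0077 -0.9999] F jig -1.98 -8.67 -0.64 w 0.2 mom [-1.36  0.11 -0.03]
t: 25.43
ee_pos: [510.4, -107.8, 134.1]
orientation: [-2.262, 2.173, -0.003]
ft_force: [-0.5, 0.1, 0.2]
width: 10.6
t 25.43 pos [ 510.4 -107.8  134.1] jig 505.5 -129.1 yawerr(turn about tool z by) -0.0022 zax [ 0.0047  0.0022 -1.    ] F jig -0.48 0.11 0.25 w 10.6 mom [ 0.02 -0.03 -0.03]
```

```bash
python3 -m handwheel '[[[0,0,0],[30,25,0],1],[[0,0,0],[30,25,0],1],[[0,0,0],[30,25,0],1],[[0,0,0],[30,15,0],1],[[0,0,0],[35,0,0],1],[[0,0,0],[35,0,0],1],[[0,0,0],[35,0,0],1],[[0,0,0],[35,0,0],1],[[0,0,0],[10,0,0],1],[[0,0,0],[0,0,0],1]]'
python3 - <<'E'
from h import *
st()
for n in ("scene","top"):
    p=ctrl.get_image(n); c= p["pixels"][180:290,240:370] if n=="scene" else p["pixels"][150:240,222:382]
    cv2.imwrite(f"pics/g_{n}.png",cv2.resize(c,None,fx=5,fy=5,interpolation=cv2.INTER_CUBIC)[:,:,::-1])
E
```

```text
t: 26.27
ee_pos: [421.3, -392.4, 144.5]
orientation: [-2.261, 2.17, -0.015]
ft_force: [0.8, 0.3, -0.3]
width: 77.2
t 26.27 pos [ 421.3 -392.4  144.5] jig 404.5 -409.7 yawerr(turn about tool z by) -0.0006 zax [ 0.0125 -0.0012 -0.9999] F jig 0.85 0.29 -0.29 w 77.2 mom [-0.01  0.03 -0.03]
```

View pics/g_scene.png

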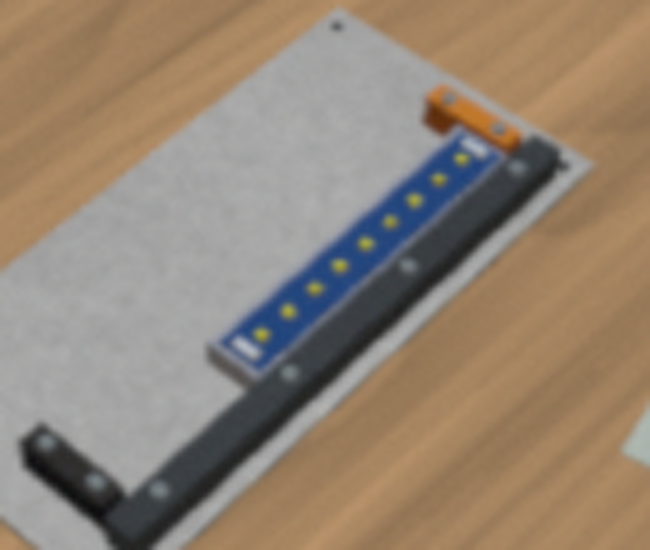

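View pics/g_top.png

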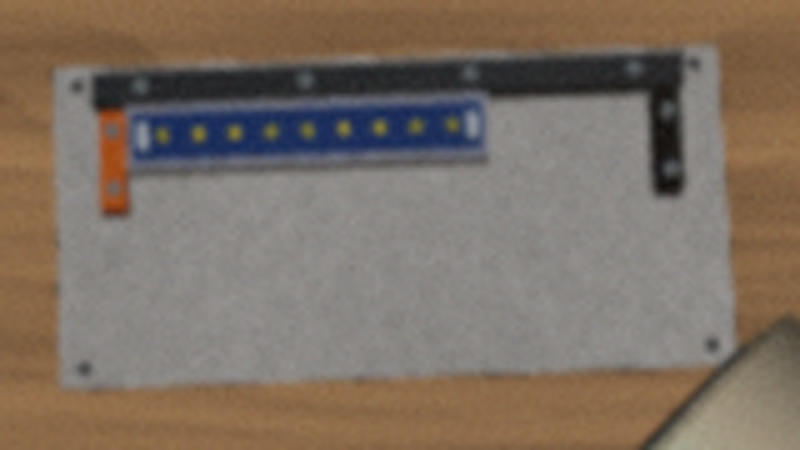

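Run:
```python
from h import *
p=ctrl.get_image("top"); im=np.ascontiguousarray(p["pixels"][:,:,::-1])
hsv=cv2.cvtColor(im,cv2.COLOR_BGR2HSV).astype(int); S=im.astype(float)
A=[];B=[];C=[]
for u in range(251,317):
    col=S[168:186,u,:]; bl=col[:,0]-col[:,2]   # blue minus red
    d=np.diff(bl)
    def sub(e):
        k=int(np.argmax(e)); k=min(max(k,1),len(e)-2); den=e[k-1]-2*e[k]+e[k+1]; return 168+k+.5+(.5*(e[k-1]-e[k+1])/den if den else 0)
    A.append((u,sub(d))); B.append((u,sub(-d)))
for a in (A,B):
    a=np.array(a,np.float32); l=cv2.fitLine(a,cv2.DIST_HUBER,0,.01,.01).ravel(); print(lineworld(p,l,24,250,317))
for (l,s,n) in railfit(p,250,345): print("rail",lineworld(p,l,30,250,317),n)
(l,s,n)=railfit(p,322,345)[1]; print("rail face free part z6",lineworld(p,l,6,250,317))
R=lambda a:(round(float(a[0]*np.cos(YAW)+a[1]*np.sin(YAW)),1),round(float(-a[0]*np.sin(YAW)+a[1]*np.cos(YAW)),1))
for q in ("bar_left","bar_right","bar","rail","stop"):
    for r in ctrl.spot_point(p,q)[:5]:
        a=w(p,r["position"])
        if 450<a[0]<650 and abs(a[1])<200: print(q,a.round(1),R(a))
```

```text
(array([582.5, 126.5]), array([592.3, -77. ]), 'yaw', 0.0481)
(array([558.6, 126.2]), array([567.5, -76.8]), 'yaw', 0.0441)
rail (array([609.7, 126.6]), array([618.3, -76.7]), 'yaw', 0.0419) 72
rail (array([592. , 126.3]), array([595.4, -76.6]), 'yaw', 0.0168) 48
rail face free part z6 (array([593.1, 127.7]), array([600.6, -78.3]), 'yaw', 0.0362)
bar_left [592.7 140.6  12.5] (598.1, 115.6)
bar_right [597.4 -85.2  15.6] (593.3, -110.2)
bar [576.4  29.4   7.1] (577.1, 5.2)
rail [604.2 -22.1   4.9] (602.8, -47.4)
stop [555.1 143.5   4.5] (560.6, 120.1)
```

Step 2 was held at about 8 N. The image fit leaves perhaps 0.5–1 mm of gap at the bar's left end, with yaw 0.044–0.048 against 0.042 for the rail. I'll re-press it lightly on the rail with both fingers.

```bash
python3 -m handwheel '[[[-0.006,0,0],[-30,-5,0],1],[[0,0,0],[-38,-8,0],1],[[0,0,0],[-38,-9,0],1],[[0,0,0],[-38,-9,0],1],[[0,0,0],[-38,-9,0],1],[[0,0,0],[-38,-9,0],1],[[0,0,0],[-38,-9,0],1],[[0,0,0],[-38,-9,0],1],[[0,0,0],[-38,-9,0],1],[[0,0,0],[-30,-9,0],1]]'
python3 -m handwheel '[[[0,0,0],[-20,-5,0],1],[[0,0,0],[-10,-5,0],1],[[0,0,0],[0,0,0],1],[[0,0,0],[0,0,0],1],[[0,0,0],[0,0,0],1],[[0,0,0],[0,0,0],1],[[0,0,0],[0,0,0],1],[[0,0,0],[0,0,0],1],[[0,0,0],[0,0,0],1],[[0,0,0],[0,0,0],1]]'
python3 -c "
from h import *;st()"
```

```text
t: 27.5
ee_pos: [490.3, -5.8, 144.7]
orientation: [-2.267, 2.17, -0.013]
ft_force: [0.9, 0.2, 0.2]
width: 87.7
t: 28.33
ee_pos: [497.0, 31.6, 145.1]
orientation: [-2.277, 2.159, -0.012]
ft_force: [0.7, -0.7, 0.8]
width: 88.0
t 28.33 pos [497.   31.6 145.1] jig 497.9 10.7 yawerr(turn about tool z by) 0.0111 zax [ 0.0077 -0.0027 -1.    ] F jig 0.72 -0.72 0.83 w 88.0 mom [0.01 0.04 0.01]
```

```bash
python3 -m handwheel '[[[-0.007,-0.003,0.011],[3,-6,15],1],[[0,0,0],[2,-8,30],1],[[0,0,0],[0,-6,30],1],[[0,0,0],[0,-3,20],1],[[0,0,0],[0,0,12],1],[[0,0,0],[0,0,6],1],[[0,0,0],[0,0,2],1],[[0,0,0],[0,0,0],1],[[0,0,0],[0,0,0],1],[[0,0,0],[0,0,0],1]]'
python3 -c "
from h import *;st()"
```

```text
t: 29.17
ee_pos: [524.8, 24.5, 28.4]
orientation: [-2.258, 2.176, -0.008]
ft_force: [-0.1, -0.1, 0.0]
width: 87.8
t 29.17 pos [524.8  24.5  28.4] jig 525.4 2.5 yawerr(turn about tool z by) -0.0053 zax [ 7.7e-03  2.0e-04 -1.0e+00] F jig -0.08 -0.06 0.04 w 87.8 mom [ 0.06  0.   -0.06]
```

Contact is expected at jig x ≈ 547, about 21 mm further on.

```bash
python3 -m handwheel '[[[-0.006,0,-0.005],[0,0,3],1],[[0,0,0],[0,-2,3],1],[[0,0,0],[0,-2.5,0],1],[[0,0,0],[0,-2.5,0],1],[[0,0,0],[0,-2.5,0],1],[[0,0,0],[0,-2,0],1],[[0,0,0],[0,-1,0],1],[[0,0,0],[0,-0.5,0],1],[[0,0,0],[0,0,0],1],[[0,0,0],[0,0,0],1]]'
python3 -c "
from h import *;st()"
```

```text
t: 30.0
ee_pos: [541.8, 25.4, 25.1]
orientation: [-2.265, 2.17, -0.008]
ft_force: [-0.8, -0.1, -0.9]
width: 87.7
t 30.0 pos [541.8  25.4  25.1] jig 542.4 2.6 yawerr(turn about tool z by) 0.0006 zax [ 7.3e-03  1.0e-04 -1.0e+00] F jig -0.75 -0.05 -0.91 w 87.7 mom [0.04 0.02 0.03]
```

```bash
python3 -m handwheel '[[[-0.005,0,0],[0,0,3],1],[[0,0,0],[0,0,1],1],[[0,0,0],[0,0,0],1],[[0,0,0],[0,-0.5,0],1],[[0,0,0],[0,-0.5,0],1],[[0,0,0],[0,-0.5,0],1],[[0,0,0],[0,-0.5,0],1],[[0,0,0],[0,-0.5,0],1],[[0,0,0],[0,-0.5,0],1],[[0,0,0],[0,-0.5,0],1]]'
python3 -c "
from h import *;st()"
```

```text
t: 30.83
ee_pos: [544.9, 25.5, 20.4]
orientation: [-2.268, 2.173, -0.001]
ft_force: [1.2, 0.7, 0.5]
width: 88.1
t 30.83 pos [544.9  25.5  20.4] jig 545.5 2.6 yawerr(turn about tool z by) 0.0007 zax [ 7.e-04 -2.e-04 -1.e+00] F jig 1.19 0.63 0.51 w 88.1 mom [-0.02  0.06 -0.02]
```

```bash
python3 -m handwheel '[[[0,0,0],[0,-0.4,0],1],[[0,0,0],[0,-0.4,0],1],[[0,0,0],[0,-0.4,0],1],[[0,0,0],[0,-0.4,0],1],[[0,0,0],[0,-0.4,0],1],[[0,0,0],[0,-0.4,0],1],[[0,0,0],[0,-0.4,0],1],[[0,0,0],[0,-0.4,0],1],[[0,0,0],[0,-0.4,0],1],[[0,0,0],[0,-0.4,0],1]]'
python3 -c "
from h import *;st()"
```

```text
t: 31.67
ee_pos: [546.5, 25.6, 20.0]
orientation: [2.265, -2.172, -0.005]
ft_force: [-2.4, 0.5, 0.9]
width: 87.9
t 31.67 pos [546.5  25.6  20. ] jig 547.1 2.6 yawerr(turn about tool z by) 0.0002 zax [-5.e-03 -3.e-04 -1.e+00] F jig -2.34 0.64 0.89 w 87.9 mom [-0.06  0.45 -0.03]
```

```bash
python3 -m handwheel '[[[0.001,0,0],[0,-0.7,-0.1],1],[[0.001,0,0],[0,-0.7,-0.1],1],[[0.001,0,0],[0,-0.7,-0.1],1],[[0.001,0,0],[0,-0.7,-0.1],1],[[0.001,0,0],[0,-0.7,-0.1],1],[[0.001,0,0],[0,-0.7,-0.1],1],[[0.001,0,0],[0,-0.7,-0.1],1],[[0.001,0,0],[0,-0.7,-0.1],1],[[0.001,0,0],[0,-0.7,-0.1],1],[[0.001,0,0],[0,-0.7,-0.1],1]]'
python3 -c "
from h import *;st()"
python3 -m handwheel '[[[0,0,0],[0,2,0],1],[[0,0,0],[0,5,0],1],[[0,0,0],[0,8,0],1],[[0,0,0],[0,8,-3],1],[[0,0,0],[0,5,-15],1],[[0,0,0],[0,0,-30],1],[[0,0,0],[0,0,-35],1],[[0,0,0],[0,0,-30],1],[[0,0,0],[30,15,0],1],[[0,0,0],[36,15,0],1]]'
```

```text
t: 32.5
ee_pos: [546.5, 25.6, 19.6]
orientation: [2.263, -2.169, -0.01]
ft_force: [-4.9, -0.6, 2.7]
width: 87.6
t 32.5 pos [546.5  25.6  19.6] jig 547.1 2.7 yawerr(turn about tool z by) 0.0003 zax [-9.4e-03 -3.0e-04 -1.0e+00] F jig -4.94 -0.39 2.66 w 87.6 mom [-0.1   0.83 -0.04]
t: 33.33
ee_pos: [491.7, -40.1, 138.5]
orientation: [-2.275, 2.165, -0.003]
ft_force: [0.3, -0.5, -1.0]
width: 88.0
```

```bash
python3 -m handwheel '[[[0,0,0],[37,15,0],1],[[0,0,0],[37,15,0],1],[[0,0,0],[37,15,0],1],[[0,0,0],[37,15,0],1],[[0,0,0],[37,0,0],1],[[0,0,0],[37,0,0],1],[[0,0,0],[35,0,0],1],[[0,0,0],[35,0,0],1],[[0,0,0],[30,0,0],1],[[0,0,0],[10,0,0],1]]'
python3 -m handwheel '[[[0,0,0],[0,0,0],1],[[0,0,0],[0,0,0],1],[[0,0,0],[0,0,0],1],[[0,0,0],[0,0,0],1],[[0,0,0],[0,0,0],1],[[0,0,0],[0,0,0],1],[[0,0,0],[0,0,0],1],[[0,0,0],[0,0,0],1],[[0,0,0],[0,0,0],1],[[0,0,0],[0,0,0],1]]'
python3 - <<'E'
from h import *
st()
p=ctrl.get_image("top"); S=p["pixels"][:,:,::-1].astype(float)
c=p["pixels"][150:240,222:382]; cv2.imwrite("pics/k.png",cv2.resize(c,None,fx=5,fy=5,interpolation=cv2.INTER_CUBIC)[:,:,::-1])
A=[];B=[]
def sub(e):
    k=int(np.argmax(e)); k=min(max(k,1),len(e)-2); den=e[k-1]-2*e[k]+e[k+1]; return 168+k+.5+(.5*(e[k-1]-e[k+1])/den if den else 0)
for u in range(251,317):
    col=S[168:186,u,:]; d=np.diff(col[:,0]-col[:,2]); A.append((u,sub(d))); B.append((u,sub(-d)))
for a in (A,B):
    l=cv2.fitLine(np.array(a,np.float32),cv2.DIST_HUBER,0,.01,.01).ravel(); print(lineworld(p,l,24,250,317))
print("rail",lineworld(p,railfit(p,250,345)[0][0],30,250,317))
for n in ("top","scene"):
  if n=="scene": p=ctrl.get_image(n)
  for q in ("pliers","holder","spool"):
    for r in ctrl.spot_point(p,q)[:1]: print(n,q,round(r["score"],2),w(p,r["position"]).round(1))
cv2.imwrite("pics/k2.png",p["pixels"][:,:,::-1])
E
```

```text
t: 34.17
ee_pos: [439.6, -390.9, 144.9]
orientation: [-2.274, 2.161, -0.026]
ft_force: [0.4, -0.9, 0.4]
width: 87.9
t: 35.0
ee_pos: [438.6, -383.8, 144.7]
orientation: [-2.277, 2.156, -0.021]
ft_force: [0.5, -0.0, 0.4]
width: 87.8
t 35.0 pos [ 438.6 -383.8  144.7] jig 422.1 -401.9 yawerr(turn about tool z by) 0.0123 zax [ 0.0136 -0.0048 -0.9999] F jig 0.48 -0.05 0.43 w 87.8 mom [ 0.04  0.04 -0.  ]
(array([582.7, 126.5]), array([592.9, -77. ]), 'yaw', 0.0498)
(array([559.9, 126.2]), array([566.4, -76.8]), 'yaw', 0.0322)
rail (array([609.5, 126.6]), array([618.3, -76.7]), 'yaw', 0.043)
top holder 0.92 [ 581.9 -420.     1.8]
top spool 0.6 [510.1 361.1  -1.2]
scene pliers 0.76 [ 4.193e+02 -4.055e+02 -4.000e-01]
scene holder 0.86 [ 577.7 -421.8   -1.3]
scene spool 0.62 [511.  366.3  -0. ]
```

View pics/k.png

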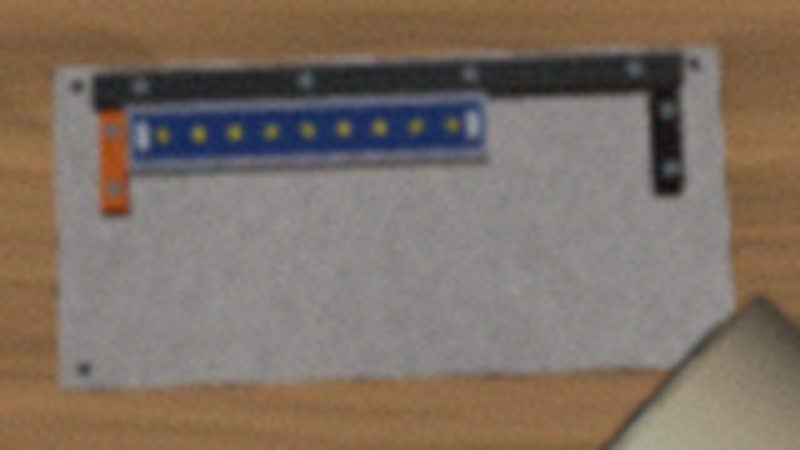

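View pics/k2.png

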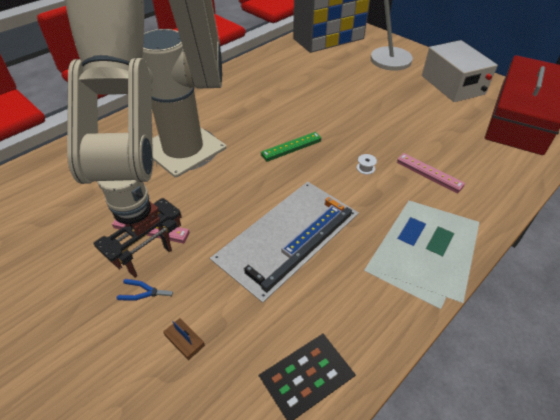

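The bar lies along the rail and against the orange stop at crop (130,135). The tools are where they were, and the arm is clear. Handing in.

```bash
python3 -c "
from workcell import ctrl
print(ctrl.close_job())"
```

```text
the job is handed in; nothing more can be done
None
```

I pushed the bar home without lifting it and handed the job in at about 35 s; no verdict was reported.

**Rail:** I pushed the bar square with both open fingers until it was flush. The wrist read between 5 and 9 N over seven calls, about 6 s, with the last two calls at 8.3 to 8.9 N.

**Stop:** I slid the bar along the rail with the closed fingers on its right end, up to the orange stop. I held it there at 6.8 to 8.7 N for over 3 s.

**Final press:** I then re-pressed the bar on the rail with both fingers at about 5 N and withdrew.

**Last checks:**
- **Contact position:** the final press met the bar at the same depth as the first one, 547.1 mm against 547.0 mm. Highest force seen at the end of a call was about 9 N; peaks within a call were not seen.
- **Pictures:** they show the bar lying against both the rail and the stop.
- **Bystanders:** the holder and spool measured within about 5 mm of their first positions, which is within the network's error. The pliers measured about 8 mm from their first reading, across two different cameras, and look unmoved in the picture. The arm never came near any of the three.

**Did not agree:** the image edge fits of the bar's yaw scattered from 0.032 to 0.050 rad, against 0.043 for the rail. That is too coarse to confirm the 1.5 mm tolerance, so flushness rests on the contact readings.

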